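# Hang the label scraper on the tool carousel's empty hook

### The arm

A 6-joint arm with a two-finger parallel gripper is mounted at the origin on a cart in front of the work surface, level with it; the furniture and walls round the work are solid. World frame = base frame: x ahead of the robot, y to its left, z up, the work surface at z = 0. Lengths are in mm, angles in rad, forces in N, time in s.
With the tool pointing down it reaches from about 325 to 875 mm from the base axis. Payload 4.4 kg.
Tool frame: the origin (TCP) lies on the centre line of the jaws, within the pads' length; the fingertips stand robot.tcp_to_tips ahead of it and the grasp point (between the pads) lies 3 mm ahead of it (robot.tcp_to_tips is the distance from the TCP to the fingertips, in mm); z points along the fingers, y is the direction in which the jaws open and shut (so a half turn about z gives the same grasp; the last joint's range is limited). The gripper opens to 85 mm and grips with 20 to 120 N. Pads are 22 mm wide; open, the fingers measure 114 mm over their backs; the gripper's body (76 mm by 85 mm) begins 54 mm behind the grasp point. The pads swing forward as they close: fully open they stand 13 mm farther back than shut.
Start: joints at [-1.5, 0.207, 1.542, -0, 1.393, -0.15], TCP at [125.918, -561.046, 253.282] pointing down, gripper open.
Joint ranges: [-2.73, 2.73], [-0.86, 2.22], [0.23, 2.46], [-1.11, 4.25], [0.08, 2.63], [-2.82, 2.82]. Speed limits (rad/s): [2.79, 2.79, 3.14, 3.14, 3.14, 3.14].

### API

Orientations are given as a unit quaternion [w, x, y, z].
In Python, from rig import robot, imaging gives the robot as it stands.
- The arm moves only by the tool send_rows, never from a script. Its argument "deltas" is a list of rows, each a list of 3 entries, a list of its own where there are three numbers: the gripper command: -1 is shut, 1 is fully open, values between are in proportion, then the shift along the tool's x, y, z in m, then the turn, a rotation vector about the tool's x, y, z in rad. A call has 1 to 10 rows; each row shifts and turns the commanded pose from where the row before left it, along the tool's axes as they then stand; what a row does not reach is not made up. A row lasts 1/10 s, in which the tool goes at most 50 mm and 8.59 degrees, less where a joint would pass 70% of its speed; a pose out of reach is approached as far as the arm can. A call is refused whole if a number of a shift passes 0.05 or a number of a turn 0.15, either way. A call with a gripper value outside its range is refused whole. The fingers move at their own pace and stop on an object; "grip_force" is the grip in N (left out, the last holds). Time passes only in rows, so rows that do not move let the fingers close. It gives the time, the measured TCP pose, the force and the opening at its end, in the units of the state.
- robot.get_state(): the state, without advancing time (a new reading comes with each control period).
- imaging.get_image(name): name is "scene" or "top"; returns a dict with "image" (400x640x3 uint8, red, green, blue), "fx", "fy", "cx", "cy" (pixels), "rvec" (rotation vector, rad) and "tvec" (3), from world to camera coordinates, as OpenCV has them. Camera axes: x right, y down, z forward; pixel columns grow to the right and rows downward; lengths in mm; the calibration is good to about 2 mm. A picture is of the moment at which its call begins. There is no depth.
- robot.close_job(): hands the job in, once; it reports no verdict.
The state is a dict: "time": time; "joints": joint angles; "qvel": joint speeds; "joint_torque": joint torques, N m; "tool_pos": TCP position; "tcp_rot": TCP orientation; "ft_force": force on the tool from outside, world axes, zero at the start; "moment": the same for the moment, N m; "opening": opening from 0.0 (shut) to 1.0 (fully open).
Only numpy, scipy, OpenCV 4.12 (cv2) and the standard library are available. Lean on these libraries where they do the work, as an engineer would, in place of code of your own. Each camera call takes 0.05 s, during which the arm holds its last target. There are 200 camera calls.

### The job

The packer's label scraper has been left lying on the bench. Turn the tool carousel until its one empty hook points straight to the front edge of the bench (the robot's side), then hang the scraper there by the hole in its handle, right down on the hook's collar, and let go. Do not knock the bottle, the marker, the note pad or the label roll about.

Things in the scene. Friction and masses are not known exactly. Their poses are not given: they have to be found in the camera images.
- rack: tool carousel: grey round foot (radius 88 mm, fixed), steel column, four rod hooks 90 degrees apart; three carry a tool that stays on (scissors, tape roll, narrower scraper), one is empty. Hung tools reach 175 mm out from the column and down to 70 mm above the bench. Origin: centre of the foot, on the bench; x away from the robot, y left, z up; the bench's front edge is on its -x side
- rack_turn (a joint): turn of the carousel (column, hooks and knob) about its upright axis, rad, counter-clockwise from above; at 0 (and 2 pi) the empty hook points straight to the front (-x), at pi/2 to the right (-y). It turns without stops both ways with a light drag (0.1 N m) and stays where it is left
- knob (a point): centre of the black fluted round knob on top of the carousel's column, for turning it: 42 mm across, from 272 to 310 mm above the bench, this point at 292 mm. It turns with the carousel
- hook_seat (a point): point on the empty hook's axis where the middle of the scraper's hole comes when hung. Hook: 9 mm round rod, level arm 200 mm above the bench to 55 mm from the column axis, then a straight peg rising outward, 40 degrees from vertical, with a 23 mm collar as stop. The seat is 9 mm up the peg from the collar's top, 70 mm out from the column axis, 218 mm above the bench
- hook_tip (a point): rounded free end of the empty hook's peg, 47 mm up the peg from hook_seat (100 mm out from the column axis, 253 mm above the bench); the line from hook_seat to hook_tip is the peg's axis
- scraper: label scraper lying flat: black handle with grey grip, 26 mm wide, 18 thick, from x = -42 to +53 mm; steel blade 54 wide, ends at x = -85; round eye at the other end. 0.13 kg, centre of mass near x = -10. Origin: underside, mid-handle; x toward the eye, z up
- scraper_eye (a point): middle of the hole in the scraper's handle: x = 65 mm, z = 9 mm in its frame; hole 17 mm across along the scraper's z, through the full 18 mm; eye 32 mm across. It passes over the peg only within about 18 degrees of the peg's axis, and may stick on the way if let go before it is down on the collar
- water_a: clear water bottle standing on the bench, 65 mm across, 207 mm high; origin: centre of its underside
- marker_black: white marker with a black cap lying on the bench, 137 mm long, 19 mm thick; origin: its middle, on the bench
- note_pad: small square note pad lying on the bench, 76 x 77 x 13 mm; origin: centre of its underside
- label_roll: roll of white labels standing on its end on the bench, 70 mm across, 60 mm high; origin: centre of its underside

How it is judged:
By the outcome, as a careful person would: the job done as asked, in the order asked, and still so for the second after the job is handed in, with the robot touching nothing.
It also fails if it takes over 72 s, if anything falls off the work surface, if the arm or the gripper's body presses on something with over 40 N, if the wrist force passes 120 N, or if a joint passes its speed limit or range.

## Working session

There is one attempt and no reset: what is moved stays moved. The work goes in short steps, Python scripts to look and compute and a tool call to move; the robot and the scene stay as the last step left them, time stands still between calls to the robot, and variables do not carry over. Pictures are saved under pics/ and viewed, about 8 in all and at most 12, crops included, and the job is handed in when it is done.

Besides the shell and the picture viewer there is one more tool, called after "Emit:" as name([rows], argument=value, ...), one row to a line, values as JSON. send_rows: Moves the arm, as the interface text tells. Its arguments: {"type":"object","properties":{"deltas":{"type":"array"},"grip_force":{"type":"number"}},"required":["deltas"]}

```bash
mkdir -p pics; ls; python3 - <<'E'
from rig import robot, imaging
import cv2,json
print(robot.get_state(), robot.tcp_to_tips)
for n in("scene","top"):
    d=imaging.get_image(n); cv2.imwrite(f"pics/{n}0.png",d["image"][:,:,::-1])
    print({k:v for k,v in d.items() if k!="image"})
E
```

```text
pics
{'time': 0.0, 'joints': array([-1.50049290e+00,  2.07443102e-01,  1.54297509e+00,  1.59918507e-05,
        1.39348526e+00, -1.50511676e-01]), 'qvel': array([-0.00032382, -0.00063852,  0.00148443,  0.00152691,  0.00014587,
        0.00037408]), 'joint_torque': array([-1.82076481e-03, -3.83030534e+01, -2.91598302e+01, -3.63344261e-04,
        1.06375606e-02,  3.08961795e-06]), 'tool_pos': array([ 125.87583585, -560.32409738,  252.10255524]), 'tcp_rot': array([-1.15415667e-03,  9.93910768e-01,  1.10181895e-01,  5.41865339e-05]), 'ft_force': array([-0.75887953,  0.20941525,  0.28764615]), 'moment': array([ 3.76352072e-03,  4.77425496e-05, -1.67285929e-02]), 'opening': 0.9997804015403908} 22.0
{'fx': 483.30383311169186, 'fy': 483.30383311169186, 'cx': 314.3194525592736, 'cy': 188.30688062015392, 'rvec': array([ 1.41895998,  1.89948347, -0.98380772]), 'tvec': array([ 474.8310089 ,  -81.53286986, 1551.01302616])}
{'fx': 370.34446374966086, 'fy': 370.34446374966086, 'cx': 319.5994467414671, 'cy': 197.59993675538843, 'rvec': array([ 1.49370619, -2.49642648,  0.46403773]), 'tvec': array([-69.63363792, 647.31290274, 778.34553378])}
```

View pics/scene0.png

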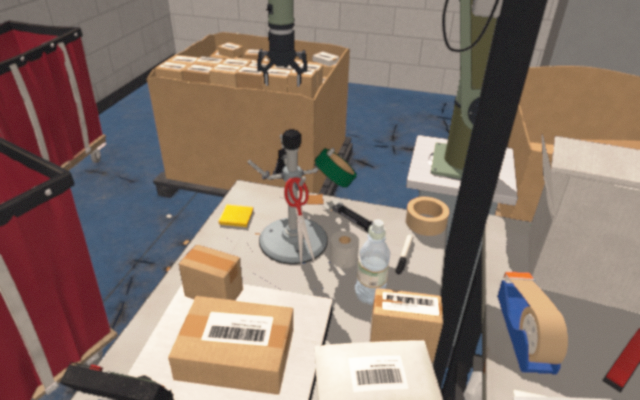

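View pics/top0.png

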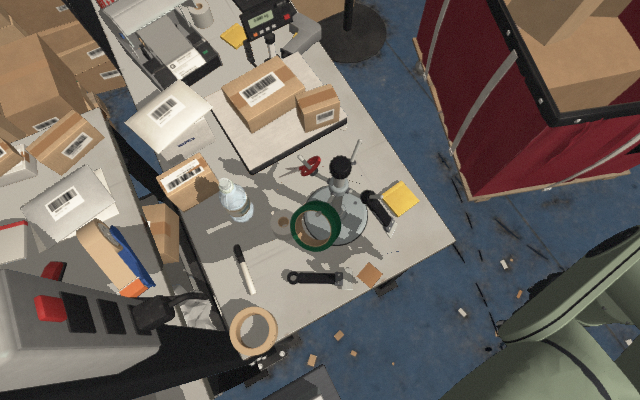

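```bash
cat > h.py <<'E'
import numpy as np, cv2
from rig import robot, imaging
from scipy.spatial.transform import Rotation as R
def cam(n):
    d=imaging.get_image(n); K=np.array([[d["fx"],0,d["cx"]],[0,d["fy"],d["cy"]],[0,0,1]])
    return dict(im=d["image"][:,:,::-1].copy(),K=K,r=d["rvec"],t=d["tvec"],Rm=cv2.Rodrigues(d["rvec"])[0])
def ray(c,p):
    return -c["Rm"].T@c["t"], c["Rm"].T@np.linalg.solve(c["K"],[p[0],p[1],1])
def onz(c,p,z):
    o,d=ray(c,p); return o+d*(z-o[2])/d[2]
def tri(c1,p1,c2,p2):
    o1,d1=ray(c1,p1);o2,d2=ray(c2,p2)
    s=np.linalg.lstsq(np.c_[d1,-d2],o2-o1,rcond=None)[0]
    a,b=o1+s[0]*d1,o2+s[1]*d2; return (a+b)/2,np.linalg.norm(a-b)
def proj(c,P): return cv2.projectPoints(np.atleast_2d(np.float64(P)),c["r"],c["t"],c["K"],None)[0][:,0]
def crop(c,x0,y0,x1,y1,name,f):
    cv2.imwrite(f"pics/{name}.png",cv2.resize(c["im"][y0:y1,x0:x1],None,fx=f,fy=f,interpolation=cv2.INTER_CUBIC))
def tool(): 
    s=robot.get_state(); q=s["tcp_rot"]; return s["tool_pos"],R.from_quat([q[1],q[2],q[3],q[0]])
E
python3 - <<'E'
from h import *
np.set_printoptions(precision=1,suppress=True)
t=cam("top");s=cam("scene")
print("cams",ray(t,(0,0))[0],ray(s,(0,0))[0])
for p in [(288,278),(342,279),(400,197),(245,268),(237,205),(282,223),(455,240),(340,215)]: print(p,onz(t,p,9))
print("knob",tri(t,(341,166),s,(292,139)))
crop(t,225,130,425,300,"t1",4);crop(s,210,110,430,280,"s1",3.6)
E
```

```text
cams [ 246.9 -218.2  959.8] [1404.3  -99.4  809.9]
(288, 278) [ 421.1 -213.2    9. ]
(342, 279) [ 354.1 -332.9    9. ]
(400, 197) [ 473.1 -583.1    9. ]
(245, 268) [ 496.1 -127.1    9. ]
(237, 205) [ 664.5 -178.     9. ]
(282, 223) [ 559.8 -263.9    9. ]
(455, 240) [ 302.  -644.6    9. ]
(340, 215) [ 505.8 -412.1    9. ]
knob (array([ 516.4, -403.1,  293.7]), np.float64(6.079953504795155))
```

View pics/t1.png

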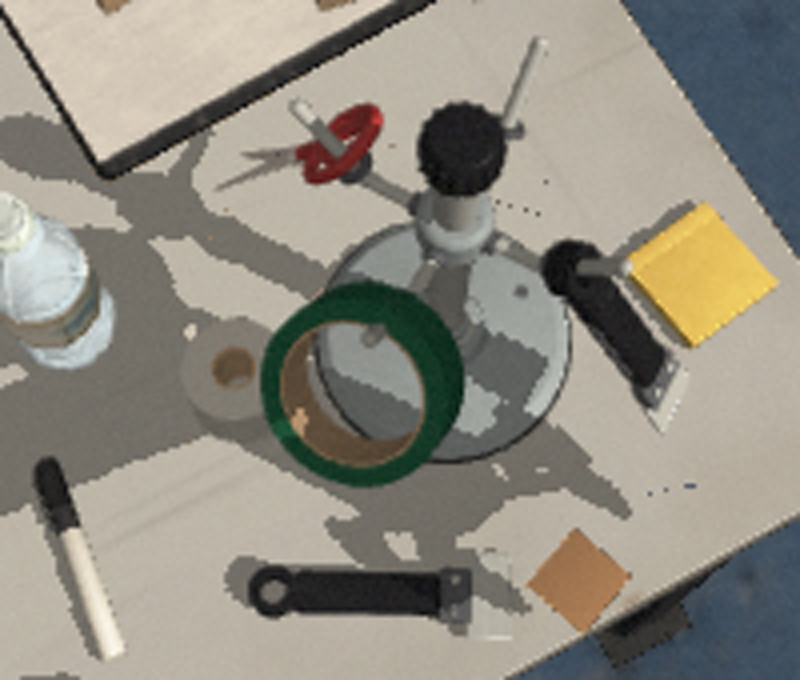

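View pics/s1.png

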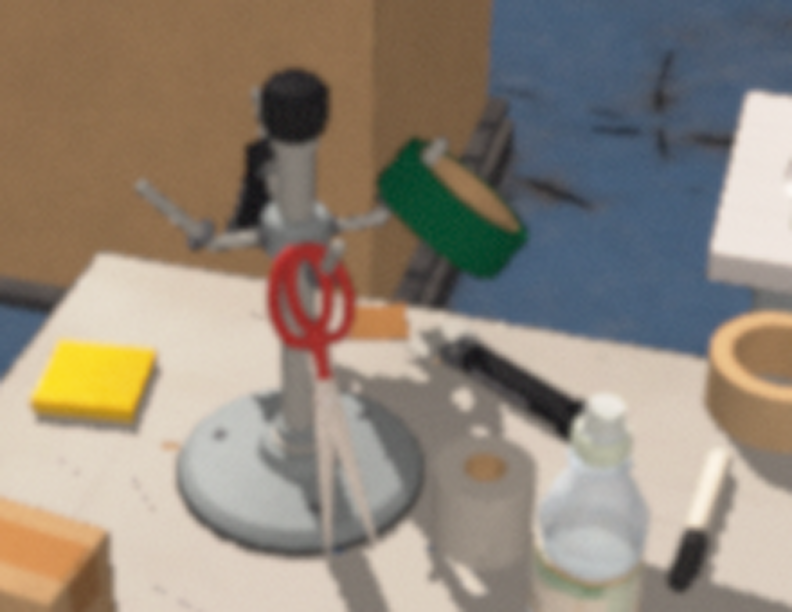

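```bash
python3 - <<'E'
from h import *
np.set_printoptions(precision=1,suppress=True)
t=cam("top");s=cam("scene")
def dark(c,x0,y0,x1,y1,th=45):
    m=(c["im"].max(2)<th).astype(np.uint8)[y0:y1,x0:x1]
    n,l,st,ce=cv2.connectedComponentsWithStats(m)
    i=1+st[1:,4].argmax(); print(st[i]); return st[i][:2]+(st[i][2:4]-1)/2+[x0,y0], (l==i)
kt,_=dark(t,322,150,357,182); ks,_=dark(s,278,126,306,152)
K,e=tri(t,kt,s,ks); print("knob",kt,ks,K,e, onz(t,kt,292))
T,e=tri(t,(360,140.5),s,(249,161.4)); print("tip",T,e,onz(t,(360,140.5),253))
d=onz(t,(360,140.5),253)-onz(t,kt,292); print("hook dir deg",np.degrees(np.arctan2(d[1],d[0])),np.hypot(*d[:2]))
a,b=onz(t,(425,258.75),0),onz(t,(352.5,300),0); print("edge",a,b,np.degrees(np.arctan2(*(b-a)[1::-1])), onz(t,(455,240),0))
# scraper
eye=onz(t,(293,277.5),18); print("eye",eye)
m=(t["im"].max(2)<60).astype(np.uint8)[268:292,284:345]
ys,xs=np.nonzero(m); print(len(xs))
P=np.array([onz(t,(x+284,y+268),16) for x,y in zip(xs,ys)])[:,:2]
(c,wh,an)=cv2.minAreaRect(P.astype(np.float32)); print("scr rect",c,wh,an)
u,sv,v=np.linalg.svd(P-P.mean(0));print(v[0],np.degrees(np.arctan2(v[0,1],v[0,0])))
for n,z in [("eye",9)]: pass
print("blade end",onz(t,(352.5,279),3))
h=[(225+x/4,130+y/4) for x,y in[(440,592),(305,592)]]
print([onz(t,p,18) for p in h])
# scene check of scraper eye
print("scene eye",onz(s,(210+462/3.6,110+350/3.6),12))
E
```

```text
[  8   6  21  23 379]
[  5   5  17  18 213]
knob [340. 167.] [291.  139.5] [ 516.8 -403.1  291.7] 1.6022029023478883 [ 516.9 -403.9  292. ]
tip [ 568.5 -484.1  250.9] 1.8801757017839087 [ 567.8 -484.3  253. ]
hook dir deg -57.67153414021955 95.22564980933008
edge [ 298.3 -550.3    0. ] [ 297.3 -331.6    0. ] 90.28146297300168 [ 302.6 -648.7    0. ]
eye [ 414.6 -224.9   18. ]
505
scr rect (389.3945617675781, -272.81103515625) (139.14418029785156, 27.488203048706055) 61.79218673706055
[-0.5 -0.9] -118.27101833564045
blade end [ 342.1 -357.2    3. ]
[array([ 363.6, -317.5,   18. ]), array([ 403.7, -242.7,   18. ])]
scene eye [ 362.5 -321.1   12. ]
```

Emit:
send_rows([
  [1,[0,0,-0.04],[0,0,0]],
  [1,[0,0,-0.04],[0,0,0]],
  [1,[0,0,-0.04],[0,0,0]],
  [1,[0,0,-0.04],[0,0,0]],
  [1,[0,0,0],[0,0,-0.14]],
  [1,[0,0,0],[0,0,-0.14]],
  [1,[0,0,0],[0,0,-0.14]],
  [1,[0,0,0],[0,0,-0.14]],
  [1,[0,0,0],[0,0,-0.14]],
  [1,[0,0,0],[0,0,-0.14]],
], grip_force=25)

```text
time: 1.3
tool_pos: [125.9, -561.0, 413.1]
tcp_rot: [-0.0, 0.861, 0.508, 0.0]
ft_force: [-0.6, -0.0, 0.6]
opening: 1.0
```

```bash
cat >> h.py <<'E'
def go(P,ax=None,q=None):
    """print tool-frame shift (m) to world point P, and turn (rotvec, tool axes) to rotation q"""
    p,r=tool(); print("tcp",p.round(1),"x",r.as_matrix()[:,0].round(3),"z",r.as_matrix()[:,2].round(3))
    print("shift m",(r.inv().apply(np.array(P)-p)/1000).round(4))
    if q is not None: print("turn",(r.inv()*q).as_rotvec().round(3))
    s=robot.get_state(); print("j",s["joints"].round(2),"F",s["ft_force"].round(1),"op",round(s["opening"],3),"t",round(s["time"],1))
def down(psi,tilt=0):
    x=np.array([np.cos(psi),np.sin(psi),0]); z=np.array([0,0,-1.]); 
    return R.from_matrix(np.c_[x,np.cross(z,x),z])
E
python3 -c "
from h import *
go([516.8,-403.4,412],q=down(np.radians(61)))"
```

```text
tcp [ 125.9 -561.   413.1] x [0.483 0.876 0.   ] z [-0.  0. -1.]
shift m [0.3268 0.2661 0.0012]
turn [-0.    -0.     0.002]
j [-1.5   0.13  1.3   0.    1.71 -1.  ] F [-0.6 -0.   0.6] op 1.0 t 1.3
```

Emit:
send_rows([
  [1,[0.0327,0.0266,0],[0,0,0]],
  [1,[0.0327,0.0266,0],[0,0,0]],
  [1,[0.0327,0.0266,0],[0,0,0]],
  [1,[0.0327,0.0266,0],[0,0,0]],
  [1,[0.0327,0.0266,0],[0,0,0]],
  [1,[0.0327,0.0266,0],[0,0,0]],
  [1,[0.0327,0.0266,0],[0,0,0]],
  [1,[0.0327,0.0266,0],[0,0,0]],
  [1,[0.0327,0.0266,0],[0,0,0]],
  [1,[0.0327,0.0266,0],[0,0,0]],
])

```text
time: 2.3
tool_pos: [519.2, -404.6, 413.1]
tcp_rot: [-0.0, 0.863, 0.506, -0.0]
ft_force: [0.3, -0.8, 1.0]
opening: 1.0
```

```bash
python3 -c "
from h import *
go([516.8,-403.4,295],q=down(np.radians(61)))"
```

```text
tcp [ 519.2 -404.6  413.1] x [ 0.488  0.873 -0.   ] z [-0. -0. -1.]
shift m [-1.000e-04 -2.700e-03  1.181e-01]
turn [-0.     0.    -0.004]
j [-0.79  0.32  1.08 -0.    1.74 -0.28] F [ 0.3 -0.8  1. ] op 1.0 t 2.3
```

Emit:
send_rows([
  [1,[0,0,0],[0,0,0]],
  [1,[0,0,0.03],[0,0,0]],
  [1,[0,0,0.03],[0,0,0]],
  [1,[0,0,0.03],[0,0,0]],
  [1,[0,0,0.026],[0,0,0]],
  [1,[0,0,0],[0,0,0]],
])

```text
time: 2.9
tool_pos: [515.2, -403.9, 291.6]
tcp_rot: [-0.005, 0.863, 0.506, -0.001]
ft_force: [-0.2, -0.2, 0.6]
opening: 0.995
```

```bash
python3 -c "
from h import *
go([516.8,-403.4,295],q=down(np.radians(61)))
crop(cam('top'),240,90,440,240,'t2',4)"
```

```text
tcp [ 515.2 -403.9  291.6] x [0.489 0.872 0.003] z [-0.008  0.007 -1.   ]
shift m [ 0.0013  0.0011 -0.0034]
turn [-0.01  -0.003 -0.004]
j [-0.8   0.36  1.27 -0.    1.52 -0.29] F [-0.2 -0.2  0.6] op 0.995 t 2.9
```

View pics/t2.png

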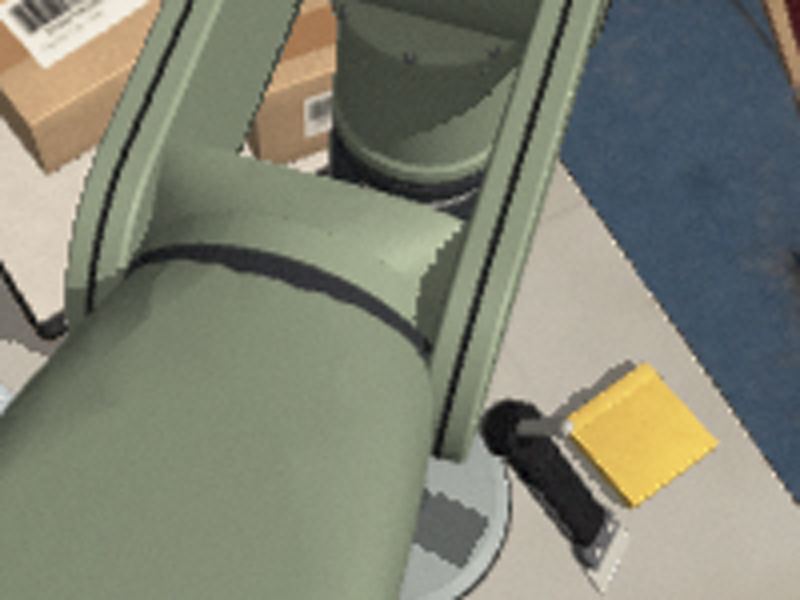

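Top view is fully blocked by the arm here (5 pictures so far). Gripping the knob.

Emit:
send_rows([
  [0.2,[0,0.0,-0.002],[0,0,0]],
  [0.1,[0,0,0],[0,0,0]],
  [0.0,[0,0,0],[0,0,0]],
  [-0.3,[0,0,0],[0,0,0]],
  [-1,[0,0,0],[0,0,0]],
  [-1,[0,0,0],[0,0,0]],
  [-1,[0,0,0],[0,0,0]],
  [-1,[0,0,0],[0,0,0]],
], grip_force=30)

```text
time: 3.75
tool_pos: [514.6, -404.4, 302.8]
tcp_rot: [-0.002, 0.863, 0.506, -0.002]
ft_force: [-11.2, 6.3, 10.0]
opening: 0.47
```

```bash
python3 -c "
from h import *
go([516.8,-403.4,295],q=down(np.radians(61)))
crop(cam('scene'),210,30,410,180,'s2',4)"
```

```text
tcp [ 514.6 -404.4  302.8] x [ 0.488  0.873 -0.002] z [-0.007  0.002 -1.   ]
shift m [0.0019 0.0015 0.0078]
turn [-0.007  0.002 -0.004]
j [-0.8   0.35  1.26 -0.    1.54 -0.29] F [-11.2   6.3  10. ] op 0.47 t 3.8
```

View pics/s2.png

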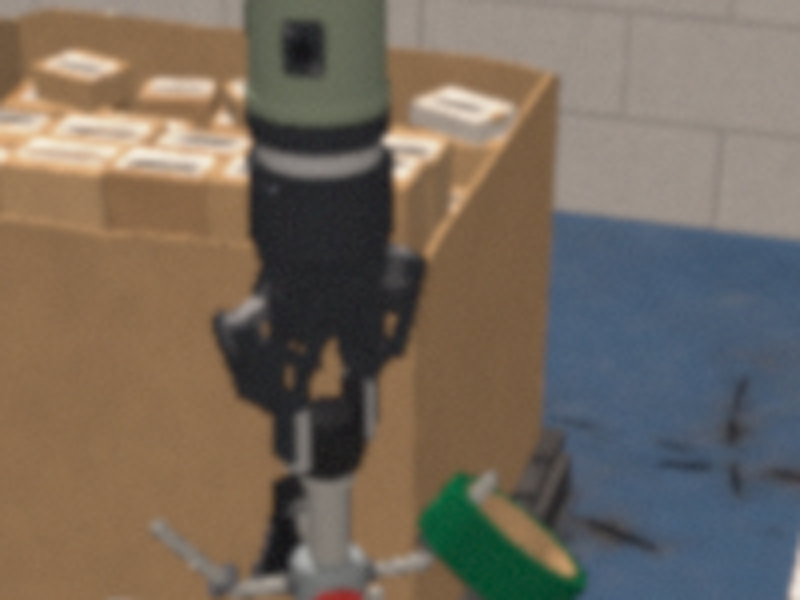

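Gripper holds the knob (opening 0.47, ≈ 42 mm) at crop (330,435). Turning clockwise.

Emit:
send_rows([
  [-1,[0,0,0],[0,0,0.05]],
  [-1,[0,0,0],[0,0,0.11]],
  [-1,[0,0,0],[0,0,0.11]],
  [-1,[0,0,0],[0,0,0.11]],
  [-1,[0,0,0],[0,0,0.11]],
  [-1,[0,0,0],[0,0,0.11]],
  [-1,[0,0,0],[0,0,0.11]],
  [-1,[0,0,0],[0,0,0.11]],
  [-1,[0,0,0],[0,0,0.11]],
  [-1,[0,0,0],[0,0,0.11]],
])

```text
time: 4.8
tool_pos: [513.9, -403.1, 302.8]
tcp_rot: [-0.003, 1.0, 0.008, -0.004]
ft_force: [-15.1, 10.1, 12.2]
opening: 0.472
```

```bash
python3 -c "
from h import *
go([516.8,-403.4,295],q=down(np.radians(61-122.3)))
cv2.imwrite('pics/s3.png',cam('scene')['im'])"
```

```text
tcp [ 513.9 -403.1  302.8] x [ 1.     0.016 -0.008] z [-0.008  0.005 -1.   ]
shift m [0.003  0.0004 0.0078]
turn [-0.     0.01   1.086]
j [-0.8   0.35  1.26 -0.    1.54  0.76] F [-15.1  10.1  12.2] op 0.472 t 4.8
```

Emit:
send_rows([
  [-1,[0,0,0],[0,0,0.11]],
  [-1,[0,0,0],[0,0,0.11]],
  [-1,[0,0,0],[0,0,0.11]],
  [-1,[0,0,0],[0,0,0.11]],
  [-1,[0,0,0],[0,0,0.11]],
  [-1,[0,0,0],[0,0,0.11]],
  [-1,[0,0,0],[0,0,0.11]],
  [-1,[0,0,0],[0,0,0.11]],
  [-1,[0,0,0],[0,0,0.11]],
  [-1,[0,0,0],[0,0,0.07]],
])

```text
time: 5.85
tool_pos: [514.7, -401.9, 302.6]
tcp_rot: [-0.002, 0.867, -0.498, -0.005]
ft_force: [-13.6, 12.8, 11.7]
opening: 0.47
```

Emit:
send_rows([
  [-1,[0,0,0],[0,0,0]],
  [-1,[0,0,0],[0,0,0]],
])

```text
time: 6.05
tool_pos: [514.7, -401.9, 302.7]
tcp_rot: [-0.002, 0.868, -0.496, -0.005]
ft_force: [-13.3, 12.2, 12.3]
opening: 0.467
```

```bash
python3 -c "
from h import *
go([516.8,-403.4,295],q=down(np.radians(61-122.3)))
s=cam('scene');crop(s,190,90,390,240,'s4',4);crop(cam('top'),225,130,425,280,'t4',4)
print(proj(s,[[416.8,-403.4,253],[446.8,-403.4,218],[516.8,-403.4,200]]))"
```

```text
tcp [ 514.7 -401.9  302.7] x [ 0.507 -0.862 -0.01 ] z [-0.007  0.007 -1.   ]
shift m [ 0.0025 -0.001   0.0077]
turn [0.002 0.01  0.031]
j [-0.8   0.35  1.26  0.    1.54  1.81] F [-13.3  12.2  12.3] op 0.467 t 6.0
[[303.89713928 134.25282455]
 [300.22118956 152.82517914]
 [291.15454752 174.26812126]]
```

View pics/s4.png

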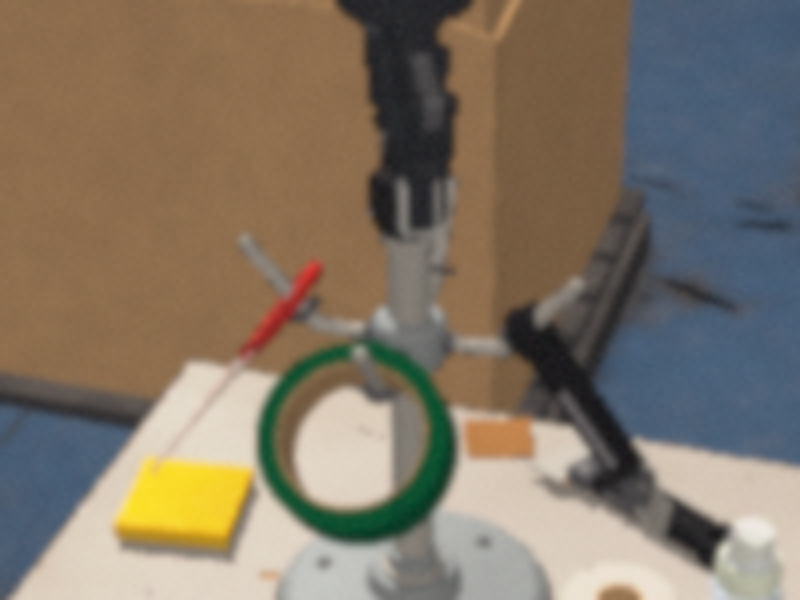

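Emit:
send_rows([
  [-1,[0,0,0],[0,0,0.03]],
  [-1,[0,0,0],[0,0,0]],
  [0.2,[0,0,0],[0,0,0]],
  [1,[0,0,0],[0,0,0]],
  [1,[0,0,0],[0,0,0]],
  [1,[0,0,-0.02],[0,0,0]],
  [1,[0,0,-0.04],[0,0,0]],
  [1,[0,0,-0.04],[0,0,0]],
  [1,[0,0,-0.02],[0,0,0]],
])

```text
time: 7.05
tool_pos: [518.6, -406.4, 424.3]
tcp_rot: [0.001, 0.86, -0.509, 0.004]
ft_force: [0.9, 0.1, -0.5]
opening: 0.999
```

```bash
python3 -c "
from h import *
go([180,-600,412],q=down(np.radians(61.5)))"
```

```text
tcp [ 518.6 -406.4  424.3] x [ 0.481 -0.877  0.007] z [ 0.005 -0.005 -1.   ]
shift m [0.0068 0.39   0.0116]
turn [ 0.006 -0.006 -2.143]
j [-0.8   0.32  1.06  0.    1.76  1.84] F [ 0.9  0.1 -0.5] op 0.999 t 7.0
```

Emit:
send_rows([
  [1,[0,0.039,0],[0,0,0]],
  [1,[0,0.039,0],[0,0,0]],
  [1,[0,0.039,0],[0,0,0]],
  [1,[0,0.039,0],[0,0,0]],
  [1,[0,0.039,0],[0,0,-0.14]],
  [1,[0,0,0],[0,0,-0.14]],
  [1,[0,0,0],[0,0,-0.14]],
  [1,[0,0,0],[0,0,-0.14]],
  [1,[0,0,0],[0,0,-0.14]],
  [1,[0,0,0],[0,0,-0.14]],
])

```text
time: 8.05
tool_pos: [346.7, -499.8, 419.3]
tcp_rot: [0.0, 0.994, -0.112, 0.0]
ft_force: [0.3, 0.3, -0.2]
opening: 0.999
```

```bash
python3 -c "
from h import *
go([180,-600,412],q=down(np.radians(61.5)))
cv2.imwrite('pics/x.png',cam('top')['im']);t=cam('top');print(proj(t,[[416.8,-403.4,253],[446.8,-403.4,218],[516.8,-403.4,292]]));crop(t,260,130,420,300,'t5',3.5)"
```

```text
tcp [ 346.7 -499.8  419.3] x [ 0.975 -0.222  0.   ] z [ 0. -0. -1.]
shift m [-0.1403  0.1347  0.0073]
turn [ 1.000e-03 -0.000e+00 -1.297e+00]
j [-1.11  0.21  1.21  0.    1.73  0.69] F [ 0.3  0.3 -0.2] op 0.999 t 8.1
[[363.3134101  215.19485391]
 [354.40610598 208.6391314 ]
 [339.82253403 167.14665246]]
```

View pics/t5.png

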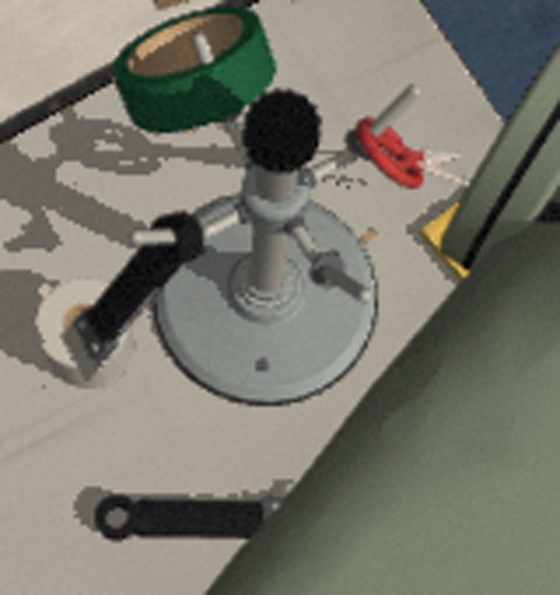

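```bash
python3 - <<'E'
from h import *
np.set_printoptions(precision=2,suppress=True)
t=cam("top")
f=lambda x,y:(260+(x+.5)/3.5-.5,130+(y+.5)/3.5-.5)
# foot edge points (crop px), top rim
for z in (0,8):
    P=np.array([onz(t,f(*p),z)[:2] for p in [(155,300),(165,330),(185,362),(215,388),(250,402),(290,402),(330,382),(360,350),(377,310)]])
    A=np.c_[2*P,np.ones(len(P))];s=np.linalg.lstsq(A,(P**2).sum(1),rcond=None)[0]
    print("foot",z,s[:2],np.sqrt(s[2]+s[:2]@s[:2]))
g=t["im"][150:185,322:357].max(2)<45
n,l,st,ce=cv2.connectedComponentsWithStats(g.astype(np.uint8)); i=1+st[1:,4].argmax()
kc=ce[i]+[322,150]; k=onz(t,kc,293)[:2]; print("knob",kc,k)
for nm,p,z in (("tip",(367,292),253),("collar",(327,267),211)):
    q=onz(t,f(*p),z)[:2]
    for c in (k,np.array([516.8,-403.4])): d=q-c; print(nm,q,np.degrees(np.arctan2(d[1],-d[0])),np.hypot(*d))
a=onz(t,f(367,292),253)-onz(t,f(327,267),211); print("peg dir",a,np.degrees(np.arctan2(a[1],-a[0])))
E
```

```text
foot 0 [ 516.58 -405.75] 85.53838596273542
foot 8 [ 514.33 -404.18] 84.82538063583814
knob [339.93 167.21] [ 516.16 -403.25]
tip [ 419.55 -407.8 ] -2.697200949221267 96.71839890675385
tip [ 419.55 -407.8 ] -2.5891640975480947 97.34869033639458
collar [ 455.4  -405.72] -2.33510032059611 60.817210375435735
collar [ 455.4  -405.72] -2.1676619013119423 61.44873861750879
peg dir [-35.84  -2.07  42.  ] -3.3105571706755383
```

```bash
python3 -c "
from h import *
go([515,-403,420],q=down(0))"
```

```text
tcp [ 346.8 -499.6  419.3] x [ 0.973 -0.23   0.   ] z [ 0. -0. -1.]
shift m [ 0.1415 -0.1327 -0.0007]
turn [ 0.    -0.    -0.232]
j [-1.11  0.21  1.21 -0.    1.73  0.7 ] F [-0.8  0.3 -1. ] op 1.002 t 8.2
```

Emit:
send_rows([
  [1,[0.028,-0.0265,0],[0,0,0]],
  [1,[0.028,-0.0265,0],[0,0,0]],
  [1,[0.028,-0.0265,0],[0,0,0]],
  [1,[0.028,-0.0265,0],[0,0,0]],
  [1,[0.0295,-0.0267,0],[0,0,0]],
  [1,[0,0,0],[0,0,-0.116]],
  [1,[0,0,0],[0,0,-0.116]],
  [1,[0,0,0],[0,0,0]],
  [1,[0,0,0],[0,0,0]],
])

```text
time: 9.1
tool_pos: [514.7, -402.3, 419.2]
tcp_rot: [0.0, 1.0, -0.001, 0.0]
ft_force: [-0.4, 0.5, 1.0]
opening: 1.0
```

```bash
python3 -c "
from h import *
go([515,-403,300],q=down(0))"
```

```text
tcp [ 514.7 -402.3  419.2] x [ 1.    -0.001  0.   ] z [ 0. -0. -1.]
shift m [0.0003 0.0007 0.1192]
turn [ 0.    -0.    -0.001]
j [-0.8   0.31  1.08  0.    1.75  0.78] F [-0.4  0.5  1. ] op 1.0 t 9.1
```

Emit:
send_rows([
  [1,[0,0,0.03],[0,0,0]],
  [1,[0,0.0007,0.03],[0,0,0]],
  [1,[0,0,0.03],[0,0,0]],
  [1,[0,0,0.025],[0,0,0]],
  [1,[0,0,0],[0,0,0]],
  [0.1,[0,0,0],[0,0,0]],
  [-0.2,[0,0,0],[0,0,0]],
  [-1,[0,0,0],[0,0,0]],
  [-1,[0,0,0],[0,0,0]],
  [-1,[0,0,0],[0,0,0]],
])

```text
time: 10.1
tool_pos: [515.4, -402.9, 307.2]
tcp_rot: [0.001, 1.0, 0.001, 0.001]
ft_force: [-0.5, 2.3, 6.0]
opening: 0.47
```

Emit:
send_rows([
  [-1,[0,0,0],[0,0,0.025]],
  [-1,[0,0,0],[0,0,0.02]],
  [-1,[0,0,0],[0,0,0]],
  [-1,[0,0,0],[0,0,0]],
])

```text
time: 10.5
tool_pos: [515.4, -403.0, 307.2]
tcp_rot: [0.001, 1.0, -0.021, 0.002]
ft_force: [-1.1, 1.7, 5.1]
opening: 0.468
```

Emit:
send_rows([
  [0.2,[0,0,0],[0,0,0]],
  [1,[0,0,0],[0,0,0]],
  [1,[0,0,0],[0,0,0]],
  [1,[0,0,-0.03],[0,0,0]],
  [1,[0,0,-0.045],[0,0,0]],
  [1,[0,0,-0.045],[0,0,0]],
  [1,[0,0,0],[0,0,-0.14]],
  [1,[0,0,0],[0,0,-0.14]],
  [1,[0,0,0],[0,0,-0.14]],
])

```text
time: 11.4
tool_pos: [514.7, -403.2, 424.6]
tcp_rot: [0.0, 0.982, 0.19, 0.0]
ft_force: [0.2, -0.2, -0.3]
opening: 1.001
```

```bash
python3 -c "
from h import *
go([230,-560,420],q=down(np.radians(61.5)))"
```

```text
tcp [ 514.7 -403.2  424.6] x [0.927 0.374 0.   ] z [ 0.    -0.001 -1.   ]
shift m [-0.3227  0.039   0.0046]
turn [ 0.001  0.    -0.69 ]
j [-0.8   0.31  1.07 -0.    1.76  0.39] F [ 0.2 -0.2 -0.3] op 1.001 t 11.4
```

Emit:
send_rows([
  [1,[-0.046,0.0056,0],[0,0,0]],
  [1,[-0.046,0.0056,0],[0,0,0]],
  [1,[-0.046,0.0056,0],[0,0,0]],
  [1,[-0.046,0.0056,0],[0,0,0]],
  [1,[-0.046,0.0056,0],[0,0,-0.138]],
  [1,[-0.046,0,0],[0,0,-0.138]],
  [1,[-0.036,-0.02,0],[0,0,-0.138]],
  [1,[0,0,0],[0,0,-0.138]],
  [1,[0,0,0],[0,0,-0.138]],
])

```text
time: 12.3
tool_pos: [228.6, -543.1, 424.0]
tcp_rot: [-0.0, 0.86, 0.51, -0.0]
ft_force: [0.6, 0.5, -0.3]
opening: 1.002
```

```bash
python3 -c "
from h import *
go([383.8,-282.1,150],q=down(np.radians(61.5)))
t=cam('top');crop(t,270,150,390,300,'t6',4)"
```

```text
tcp [ 228.6 -543.1  424. ] x [0.48  0.877 0.   ] z [-0.  0. -1.]
shift m [0.3035 0.011  0.274 ]
turn [-0.    -0.    -0.003]
j [-1.32  0.17  1.25 -0.    1.73 -0.82] F [ 0.6  0.5 -0.3] op 1.002 t 12.3
```

View pics/t6.png

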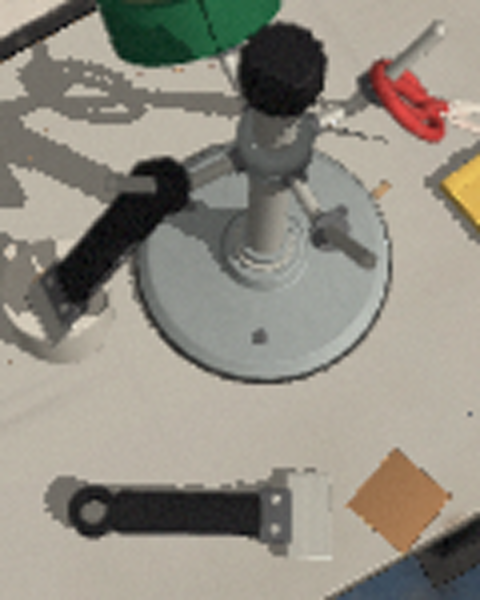

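```bash
python3 - <<'E'
from h import *
np.set_printoptions(precision=2,suppress=True)
t=cam("top"); f=lambda x,y:(270+(x+.5)/4-.5,150+(y+.5)/4-.5)
c=np.array([516.3,-403.3])
for nm,p,z in (("tip",(371,260),253),("collar",(331,230),211)):
    q=onz(t,f(*p),z)[:2];d=q-c; print(nm,q,np.degrees(np.arctan2(d[1],-d[0])),np.hypot(*d))
# scraper: black handle+eye mask in the scraper box
x0,y0=283,266
m=(t["im"][y0:291,x0:345].max(2)<60).astype(np.uint8)
n,l,st,ce=cv2.connectedComponentsWithStats(m); i=1+st[1:,4].argmax(); print(st[i]+[x0,y0,0,0,0])
ys,xs=np.nonzero((l==i)); h=(xs+x0>304)  # straight handle only
P=np.array([onz(t,(x+x0,y+y0),14)[:2] for x,y in zip(xs,ys)])
v=np.linalg.svd(P[h]-P[h].mean(0))[2][0]; v*=np.sign(v[1]); print("axis az",np.degrees(np.arctan2(v[1],v[0])))
eye=(onz(t,f(95,510),18)+onz(t,f(95,510),9))[:2]/2
b=onz(t,f(331,515),6)[:2]; print("eye",eye,"blade",b,"len",np.hypot(*(eye-b)),"az",np.degrees(np.arctan2(*(eye-b)[::-1])))
u=(eye-b)/np.linalg.norm(eye-b)
w=np.array([-v[1],v[0]]); print("lateral of eye, blade to handle line",(eye-P[h].mean(0))@w,(b-P[h].mean(0))@w)
print("origin from eye",eye-65*u,"from blade",b+85*u, "handle mean",P[h].mean(0))
E
```

```text
tip [ 418.73 -402.35] 0.5551798428801411 97.57178236413594
collar [ 453.74 -403.04] 0.2377446552185102 62.56462044873896
[287 272  48  12 455]
axis az 60.4264195943541
eye [ 415.83 -226.21] blade [ 343.33 -357.3 ] len 149.80518932194488 az 61.054577400616154
lateral of eye, blade to handle line 0.245609316756355 -1.396735281614896
origin from eye [ 384.37 -283.09] from blade [ 384.47 -282.92] handle mean [ 383.13 -284.34]
```

```bash
python3 -c "
from h import *
go([381.5,-287.2,100],q=down(np.radians(61)))"
```

```text
tcp [ 229.8 -542.7  424. ] x [0.483 0.875 0.   ] z [-0.  0. -1.]
shift m [0.297  0.0094 0.324 ]
turn [-0.    -0.     0.002]
j [-1.32  0.17  1.25 -0.    1.73 -0.81] F [-0.2  0.5 -0. ] op 1.002 t 12.4
```

Emit:
send_rows([
  [1,[0.042,0.0013,0],[0,0,0]],
  [1,[0.042,0.0013,0],[0,0,0]],
  [1,[0.042,0.0013,0],[0,0,0]],
  [1,[0.042,0.0013,0],[0,0,0]],
  [1,[0.042,0.0013,0.03],[0,0,0]],
  [1,[0.042,0.0013,0.04],[0,0,0]],
  [1,[0.045,0.0016,0.045],[0,0,0]],
  [1,[0,0,0.045],[0,0,0]],
  [1,[0,0,0.045],[0,0,0]],
  [1,[0,0,0.045],[0,0,0]],
])

```text
time: 13.4
tool_pos: [373.8, -300.5, 189.1]
tcp_rot: [0.001, 0.861, 0.508, 0.0]
ft_force: [0.5, -0.1, -0.4]
opening: 0.997
```

Emit:
send_rows([
  [1,[0,0,0.04],[0,0,0]],
  [1,[0,0,0.034],[0,0,0]],
  [1,[0,0,0],[0,0,0]],
  [1,[0,0,0],[0,0,0]],
])

```text
time: 13.8
tool_pos: [373.4, -301.1, 116.6]
tcp_rot: [-0.0, 0.861, 0.508, -0.0]
ft_force: [0.3, -0.6, 1.3]
opening: 0.994
```

```bash
python3 -c "
from h import *
go([381.5,-287.2,26],q=down(np.radians(61)))"
```

```text
tcp [ 373.4 -301.1  116.6] x [0.483 0.876 0.   ] z [-0.001  0.001 -1.   ]
shift m [0.016  0.0004 0.0906]
turn [-0.001 -0.     0.002]
j [-0.86  0.17  1.9  -0.    1.08 -0.36] F [ 0.3 -0.6  1.3] op 0.994 t 13.8
```

Emit:
send_rows([
  [1,[0.016,0.0004,0.02],[0,0,0]],
  [1,[0,0,0.03],[0,0,0]],
  [1,[0,0,0.025],[0,0,0]],
  [0.3,[0,0,0.0],[0,0,0]],
  [0,[0,0,0],[0,0,0]],
])

```text
time: 14.3
tool_pos: [382.7, -288.8, 43.5]
tcp_rot: [0.002, 0.861, 0.509, 0.0]
ft_force: [-0.3, -1.0, 0.0]
opening: 0.694
```

```bash
python3 -c "
from h import *
go([381.5,-287.2,25],q=down(np.radians(61)))"
```

```text
tcp [ 382.7 -288.8   43.5] x [ 0.482  0.876 -0.001] z [ 0.002 -0.003 -1.   ]
shift m [ 0.0008 -0.0019  0.0185]
turn [0.003 0.001 0.003]
j [-0.83  0.3   1.93 -0.    0.91 -0.32] F [-0.3 -1.   0. ] op 0.694 t 14.3
```

Emit:
send_rows([
  [0,[0,-0.001,0.01],[0,0,0]],
  [0,[0,0,0.007],[0,0,0]],
  [0,[0,0,0.0],[0,0,0]],
  [0,[0,0,0],[0,0,0]],
])

```text
time: 14.7
tool_pos: [380.4, -286.9, 24.5]
tcp_rot: [-0.0, 0.861, 0.509, -0.0]
ft_force: [-0.6, -0.5, -0.2]
opening: 0.497
```

```bash
python3 -c "
from h import *
go([381.5,-287.2,25],q=down(np.radians(61)))"
```

```text
tcp [ 380.4 -286.9   24.5] x [0.482 0.876 0.   ] z [-0.  0. -1.]
shift m [ 0.0003  0.0011 -0.0005]
turn [-0.    -0.     0.003]
j [-0.83  0.33  1.94  0.    0.87 -0.32] F [-0.6 -0.5 -0.2] op 0.497 t 14.7
```

Good; grip and lift.

Emit:
send_rows([
  [-0.3,[0,0.001,0],[0,0,0]],
  [-1,[0,0,0],[0,0,0]],
  [-1,[0,0,0],[0,0,0]],
  [-1,[0,0,0],[0,0,0]],
  [-1,[0,0,0],[0,0,0]],
  [-1,[0,0,-0.02],[0,0,0]],
  [-1,[0,0,-0.03],[0,0,0]],
  [-1,[0,0,-0.04],[0,0,0]],
  [-1,[0,0,-0.04],[0,0,0]],
  [-1,[0,0,0],[0,0,0]],
], grip_force=80)

```text
time: 15.7
tool_pos: [384.5, -290.7, 160.1]
tcp_rot: [0.006, 0.861, 0.509, 0.001]
ft_force: [0.3, 0.1, -1.4]
opening: 0.28
```

```bash
python3 -c "
from h import *
go([381.5,-287.2,25],q=down(np.radians(61)))
t=cam('scene');crop(t,270,120,430,240,'s7',4)
"
```

```text
tcp [ 384.5 -290.7  160.1] x [ 0.482  0.876 -0.004] z [ 0.009 -0.009 -1.   ]
shift m [ 0.0022 -0.006   0.1351]
turn [0.012 0.004 0.003]
j [-0.83  0.1   1.87  0.    1.16 -0.32] F [ 0.3  0.1 -1.4] op 0.28 t 15.7
```

View pics/s7.png

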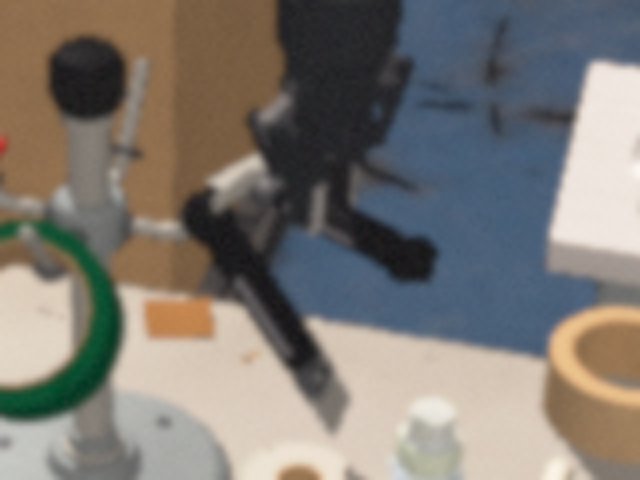

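```bash
cat >> h.py <<'E'
s40,c40=np.sin(np.radians(40)),np.cos(np.radians(40))
def hang():
    return R.from_matrix(np.array([[c40,0,s40],[0,-1,0],[s40,0,-c40]]))
EYE=np.array([70,0,15.5]); SEAT=np.array([445.4,-402.6,218.]); PEG=np.array([-s40,0,c40])
def tcp_for(h): return SEAT+PEG*h-hang().apply(EYE)
E
python3 -c "
from h import *
go([335,-402,300],q=hang()); print(tcp_for(75))"
```

```text
tcp [ 383.  -289.2  157.3] x [ 0.482  0.876 -0.002] z [ 0.005 -0.005 -1.   ]
shift m [-0.1223  0.0133 -0.1424]
turn [-0.365  0.628  1.025]
j [-0.83  0.11  1.87  0.    1.16 -0.32] F [ 1.2  0.3 -1.6] op 0.283 t 15.8
[ 333.60461031 -402.6         242.33188942]
```

Emit:
send_rows([
  [-1,[-0.0204,0.0022,-0.0237],[0,0,0]],
  [-1,[-0.0204,0.0022,-0.0237],[0,0,0]],
  [-1,[-0.0204,0.0022,-0.0237],[0,0,0]],
  [-1,[-0.0204,0.0022,-0.0237],[0,0,0]],
  [-1,[-0.0204,0.0022,-0.0237],[0,0,0]],
  [-1,[-0.0204,0.0022,-0.0237],[0,0,0]],
  [-1,[0,0,0],[-0.026,0.045,0.073]],
  [-1,[0,0,0],[-0.026,0.045,0.073]],
  [-1,[0,0,0],[-0.026,0.045,0.073]],
  [-1,[0,0,0],[-0.026,0.045,0.073]],
])

```text
time: 16.75
tool_pos: [333.3, -400.2, 293.7]
tcp_rot: [-0.004, 0.922, 0.374, 0.104]
ft_force: [-0.4, 0.8, -1.3]
opening: 0.282
```

Emit:
send_rows([
  [-1,[0,0,0],[-0.026,0.045,0.073]],
  [-1,[0,0,0],[-0.026,0.045,0.073]],
  [-1,[0,0,0],[-0.026,0.045,0.073]],
  [-1,[0,0,0],[-0.026,0.045,0.073]],
  [-1,[0,0,0],[-0.026,0.045,0.073]],
  [-1,[0,0,0],[-0.026,0.045,0.073]],
  [-1,[0,0,0],[-0.026,0.045,0.073]],
  [-1,[0,0,0],[-0.026,0.045,0.073]],
  [-1,[0,0,0],[-0.026,0.045,0.073]],
  [-1,[0,0,0],[-0.026,0.045,0.073]],
])

```text
time: 17.75
tool_pos: [333.3, -400.0, 293.6]
tcp_rot: [-0.006, 0.94, -0.002, 0.34]
ft_force: [-0.0, -0.7, -1.4]
opening: 0.279
```

```bash
python3 -c "
from h import *
go(tcp_for(80),q=hang()); print(tcp_for(75))"
```

```text
tcp [ 333.3 -400.   293.6] x [ 0.768 -0.008  0.64 ] z [ 0.64   0.009 -0.768]
shift m [-0.0326  0.0032  0.0346]
turn [-0.009  0.004 -0.008]
j [-1.43 -0.09  1.91  0.72  1.29 -0.05] F [-0.  -0.7 -1.4] op 0.279 t 17.8
[ 333.60461031 -402.6         242.33188942]
```

Emit:
send_rows([
  [-1,[-0.011,0.001,0.0115],[-0.009,0.004,-0.008]],
  [-1,[-0.011,0.001,0.0115],[0,0,0]],
  [-1,[-0.0106,0.0012,0.0115],[0,0,0]],
  [-1,[0,0,0],[0,0,0]],
  [-1,[0,0,0],[0,0,0]],
])

```text
time: 18.25
tool_pos: [331.2, -404.0, 248.3]
tcp_rot: [0.001, 0.94, 0.002, 0.342]
ft_force: [0.5, 0.3, -1.8]
opening: 0.281
```

```bash
python3 - <<'E'
from h import *
go(tcp_for(80),q=hang())
p,r=tool(); eye=p+r.apply(EYE); print("eye exp",eye.round(1))
out=[]
for n,(x0,y0,x1,y1) in (("top",(320,150,400,260)),("scene",(270,90,350,200))):
    c=cam(n); print(n,"eye",proj(c,eye).round(1),"peg",proj(c,[SEAT,SEAT+47*PEG]).round(1).tolist(), "crop",x0,y0)
    out.append(cv2.resize(c["im"][y0:y1,x0:x1],None,fx=5,fy=5,interpolation=cv2.INTER_CUBIC))
cv2.imwrite("pics/c8.png",np.hstack(out))
E
```

```text
tcp [ 331.2 -404.   248.3] x [0.766 0.005 0.643] z [ 0.643 -0.001 -0.766]
shift m [-0.002  -0.0015  0.0011]
turn [ 0.001 -0.     0.005]
j [-1.44 -0.03  1.96  0.75  1.21 -0.14] F [ 0.5  0.3 -1.8] op 0.281 t 18.2
eye exp [ 394.8 -403.7  281.5]
top eye [[370.8 220. ]] peg [[354.4, 209.4], [363.4, 215.9]] crop 320 150
scene eye [[306.5 119.6]] peg [[300.7, 152.6], [304.4, 133.6]] crop 270 90
```

View pics/c8.png

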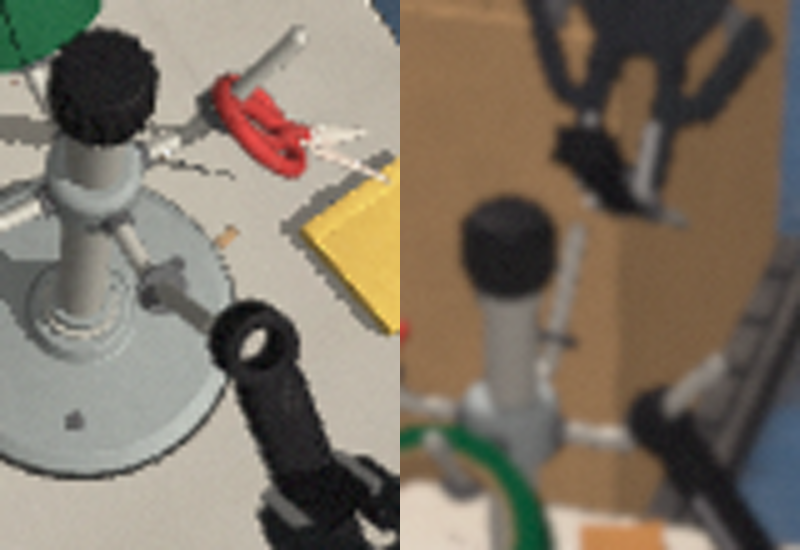

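```bash
python3 - <<'E'
from h import *
p,r=tool(); np.set_printoptions(precision=1,suppress=True)
t,s=cam("top"),cam("scene")
W=lambda x,y,z:p+r.apply([x,y,15.5-z])
for n,q in dict(eyetop=W(70,0,9),eye=W(70,0,0),eyebot=W(70,0,-9),bl1=W(-80,27,-5),bl2=W(-80,-27,-5),end=W(86,0,9)).items():
    a=proj(t,q)[0];b=proj(s,q)[0]; print(n,q,a,"crop",(a-[320,150])*5,"|",b,(b-[270,90])*5+[400,0])
# measured eye top face centre: ray at that face's plane
e=W(70,0,9); n=r.as_matrix()[:,2]; o,d=ray(t,(320+256.5/5-.4,150+343.5/5-.4)); m=o+d*((e-o)@n)/(d@n)
print("measured-expected in tool axes",r.inv().apply(m-e))
# white hole blob / peg axis line on the picture
print("collar ctr proj",((proj(t,[SEAT-9*PEG,SEAT+30*PEG])-[320,150])*5))
E
```

```text
eyetop [ 389.1 -404.3  289.9] [373.2 221. ] crop [266.1 354.9] | [306.9 115.5] [584.5 127.3]
eye [ 394.9 -404.4  283. ] [371.2 219.5] crop [256.  347.6] | [306.2 119.1] [580.9 145.3]
eyebot [ 400.7 -404.4  276.1] [369.2 218.1] crop [246.1 340.5] | [305.5 122.7] [577.3 163.4]
bl1 [ 283.4 -432.5  182.8] [404.5 273.2] crop [422.5 616. ] | [308.1 133.2] [590.5 216.2]
bl2 [ 283.2 -378.5  182.5] [382.4 285.8] crop [312.  678.9] | [327.3 136.2] [686.3 230.9]
end [ 401.4 -404.2  300.2] [370.5 213.9] crop [252.4 319.3] | [305.5 113.7] [577.4 118.6]
measured-expected in tool axes [ 7.3 -2.4 -0. ]
collar ctr proj [[164.  290.9]
 [200.2 317.2]]
```

Emit:
send_rows([
  [-1,[-0.001,-0.0015,0.001],[0,0,0.005]],
  [-1,[-0.001,0,0],[0,0,0]],
  [-1,[0,0,0.012],[0,0,0]],
  [-1,[0,0,0.012],[0,0,0]],
  [-1,[0,0,0],[0,0,0]],
])

```text
time: 18.95
tool_pos: [346.2, -401.2, 226.6]
tcp_rot: [-0.001, 0.94, 0.0, 0.342]
ft_force: [0.1, -0.0, -1.8]
opening: 0.279
```

```bash
python3 - <<'E'
from h import *
go(tcp_for(56),q=hang())
E
```

```text
tcp [ 346.2 -401.2  226.6] x [0.766 0.    0.643] z [ 0.643  0.002 -0.766]
shift m [ 0.0004  0.0014 -0.0011]
turn [-0.002  0.     0.   ]
j [-1.4   0.01  1.98  0.77  1.15 -0.15] F [ 0.1 -0.  -1.8] op 0.279 t 18.9
```

Emit:
send_rows([
  [-1,[0,0,0],[0,0,0]],
  [-1,[0,0,0],[0,0,0]],
  [-1,[0,0,0.005],[0,0,0]],
  [-1,[0,0,0.005],[0,0,0]],
  [-1,[0,0,0.005],[0,0,0]],
  [-1,[0,0,0.005],[0,0,0]],
  [-1,[0,0,0],[0,0,0]],
  [-1,[0,0,0],[0,0,0]],
])

```text
time: 19.75
tool_pos: [358.6, -402.7, 213.3]
tcp_rot: [0.001, 0.94, 0.0, 0.342]
ft_force: [-0.6, -0.1, -1.5]
opening: 0.279
```

```bash
python3 - <<'E'
from h import *
go(tcp_for(35),q=hang()); print(robot.get_state()["moment"])
E
```

```text
tcp [ 358.6 -402.7  213.3] x [0.766 0.001 0.643] z [ 0.643 -0.002 -0.766]
shift m [-0.0005 -0.0001  0.0017]
turn [ 0.002 -0.     0.001]
j [-1.37  0.04  1.98  0.78  1.11 -0.16] F [-0.6 -0.1 -1.5] op 0.279 t 19.8
[-0.05249793  0.48282905  0.00271805]
```

Emit:
send_rows([
  [-1,[0,0,0.005],[0,0,0]],
  [-1,[0,0,0.005],[0,0,0]],
  [-1,[0,0,0.005],[0,0,0]],
  [-1,[0,0,0.005],[0,0,0]],
  [-1,[0,0,0],[0,0,0]],
  [-1,[0,0,0],[0,0,0]],
])

```text
time: 20.35
tool_pos: [371.5, -402.8, 198.0]
tcp_rot: [0.001, 0.94, 0.0, 0.342]
ft_force: [-0.9, 0.0, -1.9]
opening: 0.279
```

```bash
python3 - <<'E'
from h import *
go(tcp_for(15),q=hang()); print(robot.get_state()["moment"])
t,s=cam("top"),cam("scene")
a=cv2.resize(t["im"][160:270,320:400],None,fx=5,fy=5,interpolation=cv2.INTER_CUBIC)
b=cv2.resize(s["im"][110:220,270:350],None,fx=5,fy=5,interpolation=cv2.INTER_CUBIC)
cv2.imwrite("pics/c9.png",np.hstack([a,b]))
E
```

```text
tcp [ 371.5 -402.8  198. ] x [0.766 0.001 0.643] z [ 0.643 -0.002 -0.766]
shift m [-0.0005 -0.0002  0.0017]
turn [ 0.002 -0.     0.001]
j [-1.34  0.07  1.98  0.8   1.07 -0.16] F [-0.9  0.  -1.9] op 0.279 t 20.4
[-0.01205557  0.48856117 -0.00080777]
```

Emit:
send_rows([
  [-1,[0,0,0.004],[0,0,0]],
  [-1,[0,0,0.004],[0,0,0]],
  [-1,[0,0,0.004],[0,0,0]],
  [-1,[0,0,0.003],[0,0,0]],
  [-1,[0,0,0],[0,0,0]],
  [-1,[0,0,0],[0,0,0]],
])

```text
time: 21.05
tool_pos: [381.1, -402.9, 186.5]
tcp_rot: [0.001, 0.94, 0.0, 0.342]
ft_force: [-0.6, -0.2, -0.7]
opening: 0.275
```

```bash
python3 - <<'E'
from h import *
go(tcp_for(0),q=hang()); print(robot.get_state()["moment"])
E
```

```text
tcp [ 381.1 -402.9  186.5] x [0.766 0.001 0.643] z [ 0.643 -0.002 -0.766]
shift m [-0.0005 -0.0003  0.0017]
turn [ 0.002 -0.001  0.001]
j [-1.32  0.1   1.98  0.81  1.03 -0.17] F [-0.6 -0.2 -0.7] op 0.275 t 21.1
[0.02351256 0.45029063 0.02102241]
```

Emit:
send_rows([
  [-1,[0,0,0.001],[0,0,0]],
  [-1,[0,0,0.001],[0,0,0]],
  [-1,[0,0,0],[0,0,0]],
])

```text
time: 21.35
tool_pos: [382.3, -403.2, 185.3]
tcp_rot: [0.002, 0.94, 0.0, 0.342]
ft_force: [-1.2, 0.6, -0.5]
opening: 0.282
```

Emit:
send_rows([
  [-1,[0,0,0.001],[0,0,0]],
  [-1,[0,0,0],[0,0,0]],
])

```text
time: 21.55
tool_pos: [382.7, -403.2, 184.7]
tcp_rot: [0.002, 0.94, 0.0, 0.342]
ft_force: [-5.5, 0.9, 1.8]
opening: 0.28
```

```bash
python3 - <<'E'
from h import *
go(tcp_for(0),q=hang()); print(robot.get_state()["moment"])
t=cam("top")
crop(t,325,160,405,260,"t10",6)
E
```

```text
tcp [ 382.7 -403.2  184.7] x [0.766 0.002 0.643] z [ 0.643 -0.003 -0.766]
shift m [-0.0006 -0.0006 -0.0007]
turn [ 0.003 -0.     0.002]
j [-1.32  0.1   1.97  0.81  1.03 -0.17] F [-5.5  0.9  1.8] op 0.28 t 21.6
[0.0895787  0.42722227 0.17262214]
```

View pics/t10.png

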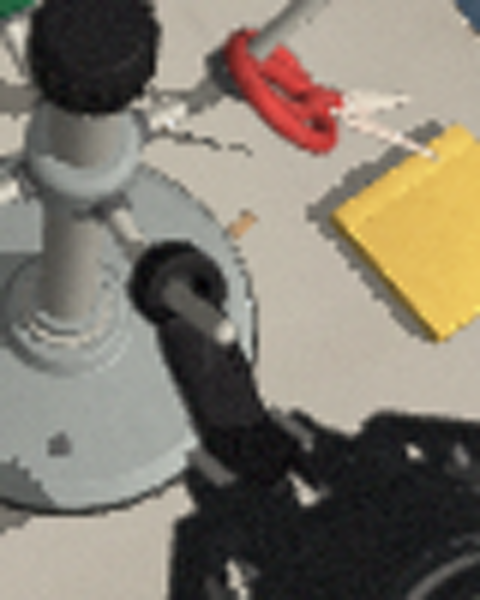

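The top view shows the peg through the eye (crop (190,295)) with the eye down at the collar, and a contact force of about 5 N. I've now viewed all 12 pictures. Releasing next.

Emit:
send_rows([
  [-0.4,[0,0,0],[0,0,0]],
  [-0.3,[0,0,0],[0,0,0]],
  [-0.1,[0,0,0],[0,0,0]],
  [0.3,[0,0,0],[0,0,0]],
  [0.6,[0,0,0],[0,0,0]],
  [0.6,[0,0,0],[0,0,0]],
  [0.6,[0,0,0],[0,0,0]],
], grip_force=20)

```text
time: 22.3
tool_pos: [383.0, -403.0, 184.4]
tcp_rot: [0.001, 0.94, 0.0, 0.342]
ft_force: [0.6, 0.5, 1.0]
opening: 0.799
```

Emit:
send_rows([
  [0.6,[0,0,-0.01],[0,0,0]],
  [0.6,[0,0,-0.02],[0,0,0]],
  [0.6,[0,0,-0.03],[0,0,0]],
  [0.6,[0,0,-0.03],[0,0,0]],
  [0.6,[0,0,-0.03],[0,0,0]],
  [0.6,[0,0,-0.03],[0,0,0]],
  [0.6,[0,0,0],[0,0,0]],
])

```text
time: 23.0
tool_pos: [285.0, -405.2, 303.4]
tcp_rot: [0.006, 0.94, 0.0, 0.342]
ft_force: [-0.1, -0.7, 0.8]
opening: 0.797
```

```bash
python3 - <<'E'
from h import *
np.set_printoptions(precision=1,suppress=True)
go(tcp_for(0),q=hang())
t,s=cam("top"),cam("scene"); cv2.imwrite("pics/end_t.png",t["im"]); cv2.imwrite("pics/end_s.png",s["im"])
k=np.array([516.3,-403.3])
# peg tip: bright on dark; print grey patch around predicted tip
a=proj(t,[SEAT+47*PEG,SEAT,tcp_for(0)]);print(a)
x,y=a[0].astype(int); print(t["im"][y-7:y+5,x-10:x+8].max(2))
# black scraper blob
m=(t["im"].max(2)<60).astype(np.uint8); m[:195]=0
n,l,st,ce=cv2.connectedComponentsWithStats(m)
for i in range(1,n):
    if st[i,4]>60 and 300<ce[i][0]<430 and ce[i][1]<300: print(st[i],ce[i])
E
```

```text
tcp [ 285.  -405.2  303.4] x [0.8 0.  0.6] z [ 0.6 -0.  -0.8]
shift m [-0.  -0.   0.2]
turn [ 0. -0.  0.]
j [-1.6 -0.1  1.9  0.7  1.4 -0.1] F [-0.1 -0.7  0.8] op 0.797 t 23.0
[[363.4 215.9]
 [354.4 209.4]
 [368.  239.1]]
[[ 41  37  39  62  58  28  29  33  36  38 109 172 175 106 185 191 193 192]
 [ 40  48  83  87  76  48  20  19  37  37  98 169 177 112 155 189 189 191]
 [ 22  66  85  88  86  93  61  27  33  34  71 171 173 200 133 185 192 190]
 [ 31  78  86  86  90  87  88  83  42  38  65 172 175 181  99 184 193 190]
 [ 38  46  67  82  87  85  87  89  94  60  92 172 179 178 113 186 194 191]
 [ 25  28  29  65  86  92  89  89  97 145 152 175 183 181 115 185 190 193]
 [ 30  25  22  27  48  85  87  93 140 182 197 158 180 181 116 186 191 191]
 [ 36  35  30  24  35  55  82  99 156 202 214 176 177 182  93 185 192 191]
 [ 33  40  39  44  40  40  42  75 141 186 163 142 176 180  72 179 195 191]
 [ 34  38  35  37  39  39  39  42  61  97  65 106 176 181  66 182 194 192]
 [ 27  28  34  41  36  38  42  43  44  45  39  48 178 186  90 182 191 189]
 [ 18  34  30  37  36  38  40  41  39  40  38  34 173 181  96 182 189 191]]
[348 202  26  50 533] [360.3 226.6]
```

Emit:
send_rows([
  [0.6,[0,0,-0.03],[0,0,0]],
  [0.6,[0,0,-0.03],[0,0,0]],
  [0.6,[0,0,0],[0,0,0]],
  [0.6,[0,0,0],[0,0,0]],
  [0.6,[0,0,0],[0,0,0]],
  [0.6,[0,0,0],[0,0,0]],
  [0.6,[0,0,0],[0,0,0]],
  [0.6,[0,0,0],[0,0,0]],
  [0.6,[0,0,0],[0,0,0]],
  [0.6,[0,0,0],[0,0,0]],
])

```text
time: 24.1
tool_pos: [247.9, -402.5, 345.2]
tcp_rot: [0.001, 0.94, 0.0, 0.342]
ft_force: [-0.2, -0.1, 0.2]
opening: 0.806
```

```bash
python3 - <<'E'
from h import *
np.set_printoptions(precision=1,suppress=True)
t,s=cam("top"),cam("scene"); o=cv2.imread("pics/top0.png"); e=cv2.imread("pics/end_t.png")
m=(t["im"].max(2)<60).astype(np.uint8); m[:195]=0
n,l,st,ce=cv2.connectedComponentsWithStats(m)
for i in range(1,n):
    if st[i,4]>60 and 300<ce[i][0]<430 and ce[i][1]<300: print(st[i],ce[i])
g=t["im"].max(2)[205:222,350:370]; ys,xs=np.nonzero(g[:, :13]>130); print("tip",xs.mean()+350,ys.mean()+205)
c=onz(t,(xs.mean()+350,ys.mean()+205),253)[:2]-[516.3,-403.3]; print(np.degrees(np.arctan2(c[1],-c[0])),np.hypot(*c))
for n,(x0,y0,x1,y1) in dict(marker=(230,240,262,298),bottle=(215,175,256,225),pad=(395,178,420,216)).items():
    print(n,"mean abs change",np.abs(t["im"][y0:y1,x0:x1].astype(int)-o[y0:y1,x0:x1]).mean().round(2))
yl=lambda im:np.argwhere((im[...,0]<90)&(im[...,2]>180)&(im[...,1]>130))
for im in (o,t["im"]):
    a=yl(im[175:220,380:425]); print("pad",a.mean(0),len(a))
    b=im[185:245,262:300]
E
```

```text
[348 202  26  50 534] [360.4 226.7]
[374 270  33  27 240] [386.8 285.8]
tip 356.0 216.4375
8.491084013451884 95.86894530909711
marker mean abs change 8.67
bottle mean abs change 19.42
pad mean abs change 1.92
pad [21.6 13. ] 113
pad [21.7 11.6] 89
```

```bash
python3 - <<'E'
from h import *
np.set_printoptions(precision=1,suppress=True)
t,s=cam("top"),cam("scene"); o,so=cv2.imread("pics/top0.png"),cv2.imread("pics/scene0.png")
for im in (o,t["im"]):
    a=np.argwhere(im[240:270,230:262].max(2)<50); print("marker cap",a.mean(0),len(a),end=" ")
for im in (so,s["im"]):
    for n,(x0,y0,x1,y1) in dict(cap=(366,216,390,240),marker=(398,230,415,262)).items():
        b=np.argwhere(im[y0:y1,x0:x1].min(2)>190); print(n,b.mean(0),len(b),end=" ")
print()
b=t["im"][210:220,356:368].max(2); print(b)
w=np.clip(b[2:9,3:7].astype(float)-100,0,None); yy,xx=np.mgrid[212:219,359:363]; p=((w*xx).sum()/w.sum(),(w*yy).sum()/w.sum())
c=onz(t,p,253)[:2]-[516.3,-403.3]; print("tip",p,np.degrees(np.arctan2(c[1],-c[0])),np.hypot(*c))
E
```

```text
marker cap [12.   7.8] 91 marker cap [13.4  8.5] 113 cap [10.   9.9] 91 marker [15.4  7.3] 170 cap [10.2  8.8] 135 marker [13.3  6.8] 176 
[[ 87  86  94  62  23  37  37  69 171 173 201 132]
 [ 90  88  89  84  82  38  38  69 171 172 181 100]
 [ 86  89  89  88  89  95  58  94 173 177 177 110]
 [ 61  84  87  88  88  99 145 152 176 180 179 116]
 [ 28  54  80  87  93 137 181 195 160 176 180 116]
 [ 25  36  55  84  98 155 200 214 179 177 181  89]
 [ 39  36  40  46  75 144 184 164 145 175 178  77]
 [ 35  39  34  36  41  64  93  68 105 176 180  69]
 [ 39  33  36  38  43  40  46  40  53 176 182  90]
 [ 32  41  30  40  39  43  44  37  33 175 179  96]]
tip (np.float64(361.695067264574), np.float64(214.82062780269058)) 1.3891987200403166 97.30636280344947
```

```bash
python3 -c "
from rig import robot
print(robot.close_job())"
```

```text
the job is handed in; nothing more can be done
None
```

The scraper is hanging on the empty hook, down on the collar, and the job is handed in at about 24 s of the 72 s allowed.

I turned the carousel about 122° clockwise by its knob. A check showed it about 2.6° short, so I regripped the knob and corrected that. I then picked the scraper up flat, tilted it 40° to match the peg and slid the eye down until it met the collar with about 5 N. After that I let go and backed off.

**Last checks**
- **Hook direction:** about 1° off straight to the front. The camera calibration is only good to about that.
- **Hanging:** the last picture before release showed the peg through the eye at the collar. After release, the top-camera pixels still fit that, and the scraper did not move between two looks about 1 s apart.
- **Contact:** the gripper is clear, and the force reading is about zero.

**Less certain**
- **Bottle, marker and pad:** rough brightness comparisons for the three shifted by 1–2 pixels. I put that down to changed shadows, since the arm never came near them, but I did not confirm it.
- **Label roll:** I did not measure it at the end. It looked in place in the mid-task pictures.
- **Tip check:** one automatic reading of the hook tip gave a wrong 8.5° because it included bench pixels. I replaced it with the 1° reading.

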